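Find the rocking rosette plaque on the granite plate

ROBOT

A 6-joint arm with a two-finger parallel gripper is mounted at the origin on the work surface. World frame = base frame: x ahead of the robot, y to its left, z up, the work surface at z = 0. Lengths are in m, angles in rad, forces in N, time in s.
With the tool pointing down it reaches from about 0.375 to 0.9 m from the base axis. Payload 3.1 kg.
Tool frame: the origin (TCP) lies midway between the tips of the shut fingers; the grasp point (between the pads) lies 19 mm behind it; x points along the fingers, y is the direction in which the jaws open and shut, and the axes are right-handed (so a half turn about x gives the same grasp; the last joint's range is limited). The gripper opens to 85 mm and grips with 20 to 120 N. Pads are 22 mm wide; open, the fingers measure 114 mm over their backs; the gripper's body (76 mm by 85 mm) begins 54 mm behind the grasp point. The pads swing forward as they close: fully open they stand 13 mm farther back than shut.
Start: joints at [-1.514, 0.527, 1.433, -0, 1.181, -0.178], TCP at [0.146, -0.608, 0.231] pointing down, gripper open.
Joint ranges: [-3.08, 3.08], [-0.75, 2.2], [0.22, 2.44], [-1.43, 4.57], [0, 2.65], [-2.85, 2.85]. Speed limits (rad/s): [2.79, 2.79, 3.14, 3.14, 3.14, 3.14].

INTERFACE

Orientations are given as a unit quaternion [x, y, z, w].
In Python, from station import manip gives the robot as it stands.
- The arm moves only by the tool carry_out, never from a script. Its argument "commands" is a list that holds one entry, the list of rows, each a list of 7 numbers: the shift along the tool's x, y, z in units of 25 mm (1.0 is 25 mm), then the turn, a rotation vector about the tool's x, y, z in units of 5 degrees (1.0 is 5 degrees), then the finger opening in mm, from 0 to 85.4. A call has exactly 5 rows; each row is the pose to reach, as a shift and turn from the pose commanded when the call began, along the tool's axes at that moment; what a row does not reach only later rows make up. A row lasts 1/10 s, in which the tool goes at most 50 mm and 8.59 degrees, less where a joint would pass 70% of its speed; a pose out of reach is approached as far as the arm can. A call with a gripper value outside its range is refused whole. The fingers move at their own pace and stop on an object; "force" is the grip in N (left out, the last holds). Time passes only in rows, so rows that repeat a pose let the fingers close, or fill a call up. It gives the time, the measured TCP pose, the force and the opening at its end, in the units of the state.
- manip.sense(): the state, without advancing time (a new reading comes with each control period).
- manip.snapshot(name): name is "side" or "top"; returns a dict with "image" (420x560x3 uint8, red, green, blue), "fx", "fy", "cx", "cy" (pixels), "rvec" (rotation vector, rad) and "tvec" (3), from world to camera coordinates, as OpenCV has them. Camera axes: x right, y down, z forward; pixel columns grow to the right and rows downward; lengths in m; the calibration is good to about 2 mm. A picture is of the moment at which its call begins. There is no depth.
- manip.sign_off(): hands the job in, once; it reports no verdict.
The state is a dict: "t": time; "q": joint angles; "qd": joint speeds; "tau": joint torques, N m; "tcp_pos": TCP position; "tool_rot": TCP orientation; "force": force on the tool from outside, world axes, zero at the start; "ft_torque": the same for the moment, N m; "finger_gap": opening from 0.0 (shut) to 1.0 (fully open).
Only numpy, scipy, OpenCV 4.12 (cv2) and the standard library are available. Lean on these libraries where they do the work, as an engineer would, in place of code of your own. Each camera call takes 0.05 s, during which the arm holds its last target.

TASK

Lay the two carved plaques from the carving board on the granite plate beside the one that is there already, flat, face up and not overlapping. Then press down on the corners or ends of the plaques with the fingers to find the one that rocks, and lay that one face up in the plywood tray, leaving the two true ones lying on the plate. Press lightly, do not let a plaque drop, and leave the mallet, gouge, try square and glue bottle where they are.

Things in the scene. Friction and masses are not known exactly. Their poses are not given: they have to be found in the camera images.
- plate: dark grey granite surface plate, 250 (x) by 400 (y) by 50 mm, fixed, roughly level with the edges of the bench. Origin: centre of the underside; top face 50 mm above it. One plaque already lies on it, towards its -y end.
- board: dark laminated carving board, 280 (x) by 160 (y) by 50 mm, fixed, to one side of the plate; two plaques lie on it. Origin: centre of the underside; top face 50 mm above it.
- tray: open plywood tray, 210 (x) by 170 (y) by 35 mm high outside, walls and floor 7 mm, fixed, on the other side of the plate, empty. Origin: centre of the underside.
- plaque_1: oak plaque, flat-backed, 100 (x) by 80 (y) by 14 mm thick, about 100 g. Origin: centre of the back; z up, out of the carved face. In the middle of its top a round carved boss, 40 mm across, sides upright for 21 mm, 30 mm high in all (crown 44 mm above the back): hold it there. Leaves 4 mm high reach 35 mm from the centre; the corners are plain, good to press.
- plaque_2: plaque like plaque_1, same sizes and axes. Exactly one of the three, any of them, is warped: it rests on three corners, its z axis upright as it rests, while its fourth corner, any of the four, stands 5 mm clear of the surface.
- plaque_3: plaque like plaque_1, same sizes and axes. A very light push (below 1 N) on its raised corner, or at the middle of an edge beside that corner, rocks the warped plaque about its other diagonal, its z axis tilting by 0.08 rad, until that corner meets the plate; let go, it rocks back. The true plaques stay still when pressed.
- mallet: carver's round mallet standing on its head on the far side of the bench, head up to 92 mm across, 228 mm tall. Origin: centre of its underside. Leave alone.
- gouge: carving gouge lying on the far side of the bench, about 260 mm long along its x, 26 mm wide, handle towards -x. Origin: on the bench, by the ferrule. Leave alone.
- square: try square lying on the far side of the bench, wooden stock 110 mm along its x, 18 mm high, steel blade 150 mm towards its +y. Origin: under the middle of the stock. Leave alone.
- glue: white glue bottle, 64 mm across, 170 mm tall, standing on the far side of the bench. Origin: centre of its underside. Leave alone.
There are look-alikes about, which are no part of the job. What is shaped like the plaque_2 but yellow is not meant. Leave any turquoise look-alike of the plaque_3 alone.

How it is judged:
By the outcome, as a careful person would: the job done as asked, in the order asked, and still so for the second after the job is handed in, with the robot touching nothing.
It also fails if it takes over 72 s, if anything falls off the work surface, if the arm or the gripper's body presses on something with over 40 N, if the wrist force passes 120 N, or if a joint passes its speed limit or range.

## Working session

There is one attempt and no reset: what is moved stays moved. The work goes in short steps, Python scripts to look and compute and a tool call to move; the robot and the scene stay as the last step left them, time stands still between calls to the robot, and variables do not carry over. Pictures are saved under pics/ and viewed, and the job is handed in when it is done.

Besides the shell and the picture viewer there is one more tool, called after ">>>" by a JSON object that holds its "fn" and its "kwargs". carry_out: Moves the arm, as the interface text tells. Its arguments: {"type":"object","properties":{"commands":{"type":"array"},"force":{"type":"number"}},"required":["commands"]}

```bash
ls -la; mkdir -p pics; python3 - <<'E'
from station import manip
import cv2,json
s=manip.sense();print({k:(v if not hasattr(v,'tolist') else v.tolist()) for k,v in s.items()})
for n in ("top","side"):
    d=manip.snapshot(n);cv2.imwrite(f"pics/{n}0.png",cv2.cvtColor(d["image"],cv2.COLOR_RGB2BGR))
    print(n,{k:d[k] for k in d if k!="image"})
E
```

```text
total 12
drwxr-xr-x  3 agent agent 4096 Dec  6 04:47 .
drwxr-xr-x 23 root  root  4096 Dec  6 04:47 ..
drwxr-xr-x  2 agent agent 4096 Dec  6 04:47 pics
{'t': 0.0, 'q': [-1.5134932781094488, 0.5284451741548734, 1.433897128015996, 2.5911223607963942e-05, 1.1813605402551761, -0.17853861624759054], 'qd': [0.0007974776471899706, 0.0018843078008122733, 0.000251593552183292, -0.0002542851069087601, 0.0007173250396279644, -0.0018913672357914603], 'tau': [-0.000927407709241379, -44.2352557182312, -17.802541851997375, -0.0003804896186920814, 0.008472579647786915, 1.1526820458129805e-05], 'tcp_pos': [0.14600988584579366, -0.6069860211986515, 0.2303481376845975], 'tool_rot': [0.7022498736430103, 0.08393018250840728, -0.702142567854072, 0.08244182093920226], 'force': [0.14647841269676357, 0.9003195205227436, 0.9653297893422724], 'ft_torque': [0.07464174426519367, -0.00638363255362548, -0.03295804489884212], 'finger_gap': 0.9966705873743966}
top {'fx': 447.96794710732127, 'fy': 447.96794710732127, 'cx': 284.6843652455037, 'cy': 208.69041606353363, 'rvec': array([ 2.21571066, -2.16676701,  0.04932371]), 'tvec': array([0.01284166, 0.50939153, 1.28653174])}
side {'fx': 546.8906130938942, 'fy': 546.8906130938942, 'cx': 282.62118747112413, 'cy': 208.9902899228662, 'rvec': array([ 0.76167296, -2.69637553,  0.98327196]), 'tvec': array([0.4201136 , 0.24300081, 1.45311885])}
```

View pics/top0.png

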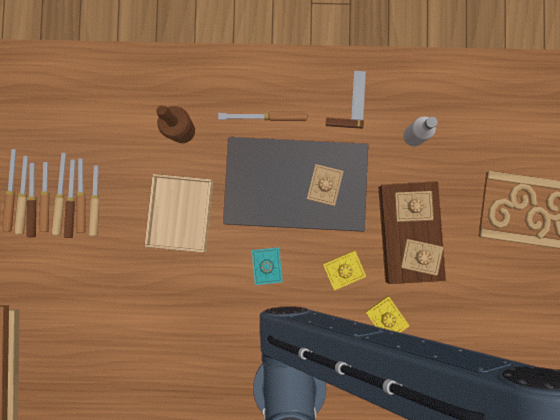

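View pics/side0.png

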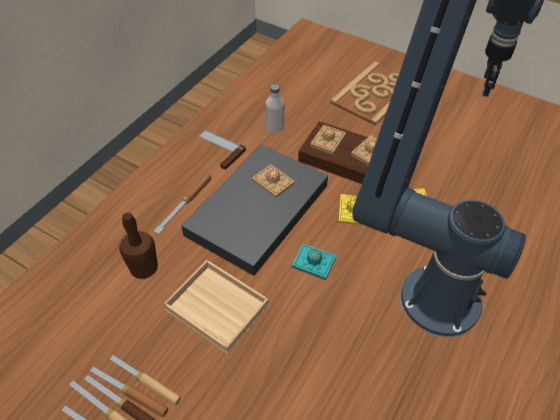

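Top view: the oak plaques are at (325,185) on the plate, and (414,206) and (423,257) on the board. The yellow ones at (345,270) and (388,318) and the turquoise one at (266,266) are the look-alikes, and the tray is at (178,213). I'll confirm in an enlarged crop and measure.

```bash
cat > h.py <<'E'
import numpy as np,cv2
from scipy.spatial.transform import Rotation as R
from station import manip
def snap(n,f=None):
    d=manip.snapshot(n)
    if f: cv2.imwrite(f,cv2.cvtColor(d["image"],cv2.COLOR_RGB2BGR))
    return d
def ray(d,px,z):
    Rm=cv2.Rodrigues(d["rvec"])[0];t=d["tvec"]
    px=np.atleast_2d(px).astype(float)
    v=np.c_[(px[:,0]-d["cx"])/d["fx"],(px[:,1]-d["cy"])/d["fy"],np.ones(len(px))]@Rm
    c=-Rm.T@t
    return c+v*((z-c[2])/v[:,2])[:,None]
def proj(d,P):
    K=np.array([[d["fx"],0,d["cx"]],[0,d["fy"],d["cy"]],[0,0,1]])
    return cv2.projectPoints(np.atleast_2d(P).astype(float),d["rvec"],d["tvec"],K,None)[0][:,0]
def st():
    s=manip.sense();r=R.from_quat(s["tool_rot"]);M=r.as_matrix()
    print("t",round(s["t"],2),"tcp",np.round(s["tcp_pos"],4),"F",np.round(s["force"],2),"gap",round(s["finger_gap"]*85.4,1),"xax",np.round(M[:,0],3),"jaw yaw",round(np.degrees(np.arctan2(M[1,1],M[0,1])),1),"q6",round(s["q"][5],2))
    return s,M
def go(p,yaw=None):
    """delta to TCP p with jaw axis (mod 180) at yaw deg, tool x down"""
    s,M=st()
    sh=M.T@(np.array(p)-s["tcp_pos"])/0.025
    rv=np.zeros(3)
    y0=np.degrees(np.arctan2(M[1,1],M[0,1]))
    if yaw is None: yaw=y0
    yaw=y0+((yaw-y0+90)%180-90)
    a=np.radians(yaw);Y=np.array([np.cos(a),np.sin(a),0]);X=np.array([0,0,-1.]);Z=np.cross(X,Y)
    rv=np.degrees(R.from_matrix(M.T@np.c_[X,Y,Z]).as_rotvec())/5
    print("shift",np.round(sh,2),"turn",np.round(rv,2))
E
python3 - <<'E'
from h import *
d=snap("top");im=cv2.cvtColor(d["image"],cv2.COLOR_RGB2BGR)
c=cv2.resize(im[125:295,215:455],None,fx=3.3,fy=3.3,interpolation=cv2.INTER_CUBIC);cv2.imwrite("pics/crop0.png",c)
hsv=cv2.cvtColor(im,cv2.COLOR_BGR2HSV)
for p in [(315,175),(405,198),(410,250),(180,210),(385,190),(260,160),(345,260),(400,240)]: print(p,hsv[p[1],p[0]])
E
```

```text
(315, 175) [ 16  99 176]
(405, 198) [ 17  95 177]
(410, 250) [ 17  99 183]
(180, 210) [ 17  79 206]
(385, 190) [ 12 167  93]
(260, 160) [165  11  89]
(345, 260) [ 25 173 208]
(400, 240) [ 12 140  91]
```

View pics/crop0.png

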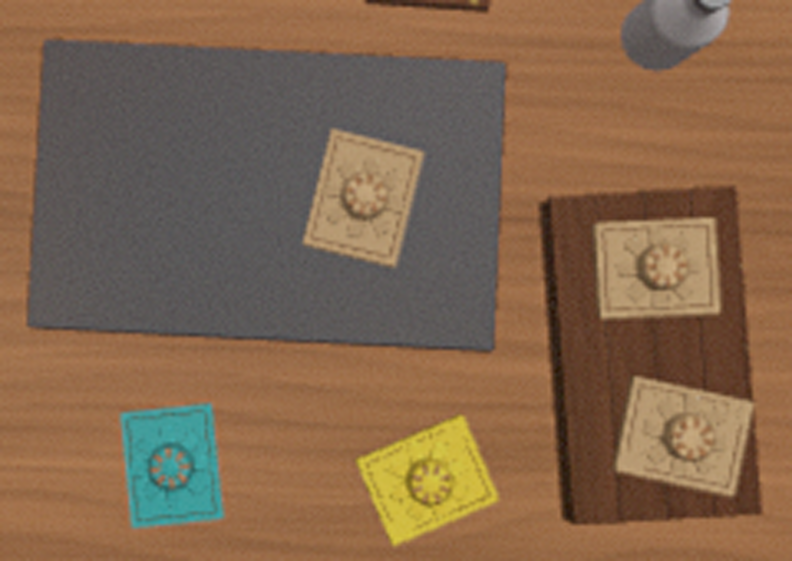

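The crop confirms three oak plaques: one on the granite at crop (364,197) and two on the dark board at crop (658,267) and (684,436). The yellow one (428,480) and turquoise one (170,467) lie on the bench and are not meant.

```bash
cat > find.py <<'E'
from h import *
def plaques(d,z=0.064,x0=300,x1=450,y0=120,y1=300,amin=500):
    im=cv2.cvtColor(d["image"],cv2.COLOR_RGB2BGR);hsv=cv2.cvtColor(im,cv2.COLOR_BGR2HSV)
    m=cv2.inRange(hsv,(11,45,135),(21,135,255));k=np.zeros_like(m);k[y0:y1,x0:x1]=m[y0:y1,x0:x1]
    k=cv2.morphologyEx(k,cv2.MORPH_CLOSE,np.ones((5,5)));k=cv2.morphologyEx(k,cv2.MORPH_OPEN,np.ones((3,3)))
    out=[]
    for c in cv2.findContours(k,cv2.RETR_EXTERNAL,cv2.CHAIN_APPROX_NONE)[0]:
        if cv2.contourArea(c)<amin: continue
        b=cv2.boxPoints(cv2.minAreaRect(c));w=ray(d,b,z)[:,:2]
        e=[w[1]-w[0],w[2]-w[1]];L=[np.linalg.norm(i) for i in e];i=int(np.argmax(L))
        out.append((w.mean(0),np.degrees(np.arctan2(e[i][1],e[i][0]))%180,L))
        print("ctr px",b.mean(0).round(1),"xy",w.mean(0).round(4),"long-axis yaw",round(out[-1][1],1),"L",np.round(L,3))
    return out
E
python3 - <<'E'
from find import *
d=snap("top");plaques(d)
im=cv2.cvtColor(d["image"],cv2.COLOR_RGB2BGR);hsv=cv2.cvtColor(im,cv2.COLOR_BGR2HSV)
# bosses: crown centres (crop/3.3)
print("boss",ray(d,[[215+366/3.3,125+194/3.3],[215+666/3.3,125+267/3.3],[215+690/3.3,125+436/3.3]],0.094).round(4))
# plate
def corners(m,z):
    m=cv2.morphologyEx(m,cv2.MORPH_OPEN,np.ones((5,5)))
    c=max(cv2.findContours(m,cv2.RETR_EXTERNAL,cv2.CHAIN_APPROX_NONE)[0],key=cv2.contourArea)
    b=cv2.boxPoints(cv2.minAreaRect(c));w=ray(d,b,z);print(b.round(0).tolist(),w[:,:2].round(4).tolist(),w.mean(0).round(4))
m=cv2.inRange(hsv,(0,0,50),(180,45,125));k=np.zeros_like(m);k[130:240,215:375]=m[130:240,215:375];corners(k,0.05)
m=cv2.inRange(hsv,(10,30,140),(25,130,255));k=np.zeros_like(m);k[160:270,130:222]=m[160:270,130:222];corners(k,0.035)
E
```

```text
ctr px [324.8 184.4] xy [ 0.5768 -0.0867] long-axis yaw 167.2 L [0.101 0.081]
ctr px [374.5 209.5] xy [ 0.5122 -0.226 ] long-axis yaw 0.2 L [0.419 0.499]
boss [[ 0.5753 -0.0873  0.094 ]
 [ 0.5203 -0.3352  0.094 ]
 [ 0.3822 -0.3558  0.094 ]]
[[223.0, 223.0], [228.0, 137.0], [368.0, 144.0], [364.0, 231.0]] [[0.4617, 0.1957], [0.7088, 0.1905], [0.6967, -0.2085], [0.4505, -0.1993]] [ 0.5794 -0.0054  0.05  ]
[[148.0, 248.0], [156.0, 176.0], [214.0, 182.0], [206.0, 254.0]] [[0.3886, 0.4104], [0.5934, 0.3966], [0.5794, 0.2295], [0.375, 0.2446]] [0.4841 0.3203 0.035 ]
```

```bash
python3 - <<'E'
from find import *
d=snap("top");plaques(d,x0=391,x1=441,y0=186,y1=278)
E
```

```text
ctr px [421.8 256.8] xy [ 0.3814 -0.3586] long-axis yaw 79.0 L [0.081 0.103]
ctr px [413.5 205.5] xy [ 0.5232 -0.3346] long-axis yaw 91.3 L [0.103 0.081]
```

```bash
python3 - <<'E'
from h import *
go([0.521,-0.335,0.15]); go([0.521,-0.335,0.15],-45); go([0.521,-0.335,0.15],45)
E
```

```text
t 0.25 tcp [ 0.146  -0.6074  0.2308] F [ 0.27 -0.09 -0.05] gap 85.7 xax [-0.     0.001 -1.   ] jaw yaw -76.5 q6 -0.18
shift [  3.24  -7.09 -17.13] turn [-0.   -0.    0.01]
t 0.25 tcp [ 0.146  -0.6074  0.2308] F [ 0.27 -0.09 -0.05] gap 85.7 xax [-0.     0.001 -1.   ] jaw yaw -76.5 q6 -0.18
shift [  3.24  -7.09 -17.13] turn [-6.3  -0.    0.01]
t 0.25 tcp [ 0.146  -0.6074  0.2308] F [ 0.27 -0.09 -0.05] gap 85.7 xax [-0.     0.001 -1.   ] jaw yaw -76.5 q6 -0.18
shift [  3.24  -7.09 -17.13] turn [1.17e+01 0.00e+00 1.00e-02]
```

>>> {"fn": "carry_out", "kwargs": {"commands": [[[0,-0.8,-1.8,0,0,0,85],[0.5,-1.5,-3.6,0,0,0,85],[1,-2.2,-5.4,0,0,0,85],[1.5,-3,-7.2,0,0,0,85],[2,-3.7,-9,0,0,0,85]]], "force": 30}}

```text
t: 0.75
tcp_pos: [0.3438, -0.4642, 0.1811]
tool_rot: [0.702, 0.083, -0.702, 0.083]
force: [1.4, -0.5, -0.1]
finger_gap: 0.993
```

```bash
python3 - <<'E'
from h import *
go([0.521,-0.335,0.12])
E
```

```text
t 0.75 tcp [ 0.3438 -0.4642  0.1811] F [ 1.37 -0.49 -0.11] gap 84.8 xax [ 0. -0. -1.] jaw yaw -76.5 q6 0.21
shift [ 2.45 -3.37 -8.1 ] turn [ 0. -0. -0.]
```

>>> {"fn": "carry_out", "kwargs": {"commands": [[[0.5,-0.7,-1.8,0,0,0,85],[1,-1.4,-3.6,0,0,0,85],[1.6,-2.2,-5.4,0,0,0,85],[2.2,-3,-7.2,0,0,0,85],[2.5,-3.4,-8.1,0,0,0,85]]]}}

```text
t: 1.25
tcp_pos: [0.5218, -0.3325, 0.1177]
tool_rot: [-0.702, -0.085, 0.702, -0.084]
force: [0.0, -0.2, 0.1]
finger_gap: 0.994
```

```bash
python3 - <<'E'
from h import *
go([0.521,-0.335,0.07]);snap("top","pics/t1.png");snap("side","pics/s1.png")
E
```

```text
t 1.25 tcp [ 0.5218 -0.3325  0.1177] F [ 0.05 -0.2   0.13] gap 84.9 xax [-0.001  0.002 -1.   ] jaw yaw -76.3 q6 0.58
shift [1.91 0.09 0.05] turn [0.   0.   0.02]
```

View pics/t1.png

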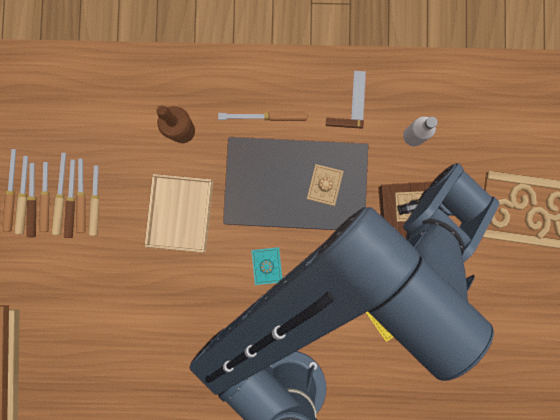

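View pics/s1.png

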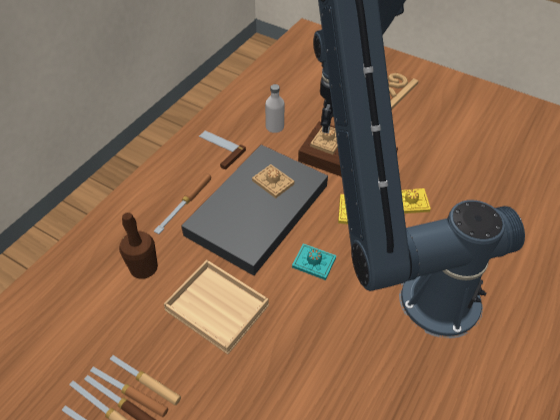

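The arm hides the plaque from above. The gripper sits over the far board plaque at about (408,205) top and (325,130) side. Next I descend and close.

>>> {"fn": "carry_out", "kwargs": {"commands": [[[0.7,0.1,0.05,0,0,0,85],[1.4,0.1,0.05,0,0,0,85],[1.85,0.1,0.05,0,0,0,85],[1.85,0.1,0.05,0,0,0,36],[1.85,0.1,0.05,0,0,0,30]]], "force": 40}}

```text
t: 1.85
tcp_pos: [0.5188, -0.339, 0.073]
tool_rot: [0.702, 0.083, -0.702, 0.083]
force: [0.6, 0.3, -0.5]
finger_gap: 0.684
```

>>> {"fn": "carry_out", "kwargs": {"commands": [[[0,0,0,0,0,0,30],[0,0,0,0,0,0,30],[0,0,0,0,0,0,30],[-0.2,0,0,0,0,0,30],[-0.8,0,0,0,0,0,30]]], "force": 40}}

```text
t: 2.35
tcp_pos: [0.518, -0.3372, 0.0919]
tool_rot: [-0.701, -0.084, 0.703, -0.082]
force: [-0.1, -0.3, -1.6]
finger_gap: 0.445
```

```bash
python3 - <<'E'
from h import *
go([0.58,0.035,0.14],-76.3+87)
E
```

```text
t 2.35 tcp [ 0.518  -0.3372  0.0919] F [-0.12 -0.33 -1.6 ] gap 38.0 xax [-0.003  0.003 -1.   ] jaw yaw -76.5 q6 0.58
shift [ -1.89 -13.9   -5.89] turn [-1.744e+01 -1.000e-02  5.000e-02]
```

>>> {"fn": "carry_out", "kwargs": {"commands": [[[-1.2,-0.8,-0.3,-1.7,0,0,30],[-1.9,-2.4,-1,-3.4,0,0,30],[-1.9,-4.1,-1.7,-5.1,0,0,30],[-1.9,-5.8,-2.4,-6.8,0,0,30],[-1.9,-7.5,-3.1,-8.5,0,0,30]]]}}

```text
t: 2.85
tcp_pos: [0.5509, -0.1363, 0.1416]
tool_rot: [0.624, 0.333, -0.623, 0.334]
force: [1.2, 0.3, -1.5]
finger_gap: 0.442
```

```bash
python3 - <<'E'
from h import *
go([0.58,0.035,0.14],-76.3+87)
E
```

```text
t 2.85 tcp [ 0.5509 -0.1363  0.1416] F [ 1.23  0.29 -1.51] gap 37.8 xax [ 0.001 -0.    -1.   ] jaw yaw -33.7 q6 0.15
shift [ 0.06 -2.83 -6.35] turn [-8.87  0.   -0.02]
```

>>> {"fn": "carry_out", "kwargs": {"commands": [[[0,-0.6,-1.4,-1.7,0,0,30],[0,-1.2,-2.8,-3.4,0,0,30],[0,-1.9,-4.2,-5.1,0,0,30],[0,-2.5,-5.5,-6.8,0,0,30],[0.1,-2.8,-6.35,-8.5,0,0,30]]]}}

```text
t: 3.35
tcp_pos: [0.5813, 0.0358, 0.139]
tool_rot: [0.46, 0.537, -0.459, 0.538]
force: [0.3, 0.3, -1.0]
finger_gap: 0.442
```

```bash
python3 - <<'E'
from h import *
snap("top","pics/t2.png");snap("side","pics/s2.png")
go([0.58,0.035,0.08],-76.3+87)
E
```

```text
t 3.45 tcp [0.5816 0.036  0.1385] F [-0.32 -0.54 -0.37] gap 38.0 xax [ 0.001  0.001 -1.   ] jaw yaw 8.8 q6 -0.28
shift [ 2.34 -0.07  0.03] turn [-0.38 -0.01 -0.01]
```

View pics/s2.png

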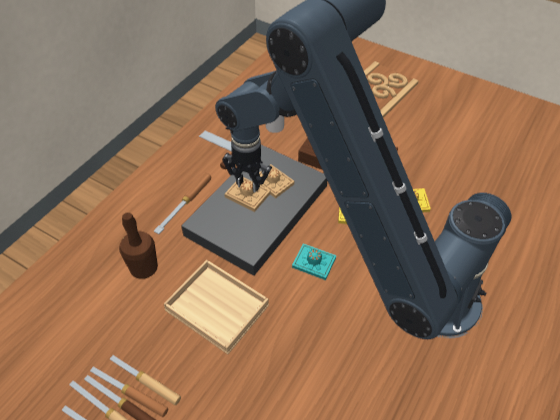

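View pics/t2.png

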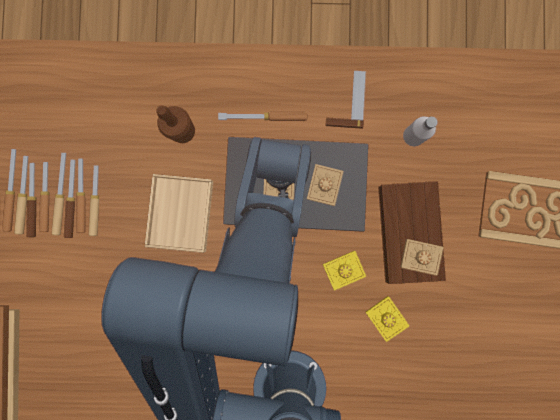

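The plaque is held flat (side at (247,190)), well clear of the existing one. Now I lower it.

>>> {"fn": "carry_out", "kwargs": {"commands": [[[0.7,0,0,-0.4,0,0,30],[1.5,0,0,-0.4,0,0,30],[2.2,0,0,-0.4,0,0,30],[2.5,0,0,-0.4,0,0,30],[2.55,0,0,-0.4,0,0,30]]]}}

```text
t: 3.95
tcp_pos: [0.5805, 0.0321, 0.074]
tool_rot: [0.452, 0.544, -0.453, 0.543]
force: [-1.6, 0.2, 1.9]
finger_gap: 0.439
```

>>> {"fn": "carry_out", "kwargs": {"commands": [[[0.02,0,0,0,0,0,30],[0.04,0,0,0,0,0,30],[0.06,0,0,0,0,0,30],[0.08,0,0,0,0,0,30],[0.08,0,0,0,0,0,30]]]}}

```text
t: 4.45
tcp_pos: [0.5816, 0.0324, 0.0738]
tool_rot: [0.452, 0.543, -0.452, 0.544]
force: [-2.1, -2.3, 8.6]
finger_gap: 0.443
```

```bash
python3 - <<'E'
from h import *
st()
E
```

```text
t 4.45 tcp [0.5816 0.0324 0.0738] F [-2.14 -2.32  8.6 ] gap 37.8 xax [ 0.001 -0.001 -1.   ] jaw yaw 10.5 q6 -0.32
```

>>> {"fn": "carry_out", "kwargs": {"commands": [[[-0.06,0,0,0,0,0,38],[-0.06,0,0,0,0,0,50],[-0.06,0,0,0,0,0,65],[-0.06,0,0,0,0,0,75],[-0.06,0,0,0,0,0,80]]]}}

```text
t: 4.95
tcp_pos: [0.5814, 0.0329, 0.0733]
tool_rot: [0.452, 0.544, -0.452, 0.544]
force: [0.8, -0.1, -0.8]
finger_gap: 0.937
```

>>> {"fn": "carry_out", "kwargs": {"commands": [[[-0.4,0,0,0,0,0,85],[-1.2,0,0,0,0,0,85],[-2.5,0,0,0,0,0,85],[-3,0,0,0,0,0,85],[-3.2,0,0,0,0,0,85]]]}}

```text
t: 5.45
tcp_pos: [0.5824, 0.0328, 0.1555]
tool_rot: [0.453, 0.543, -0.451, 0.545]
force: [0.6, 0.4, 0.0]
finger_gap: 0.997
```

```bash
python3 - <<'E'
from h import *
go([0.382,-0.357,0.14]);go([0.382,-0.357,0.14],10.5-70)
E
```

```text
t 5.45 tcp [0.5824 0.0328 0.1555] F [0.57 0.38 0.03] gap 85.1 xax [ 0.004 -0.001 -1.   ] jaw yaw 10.5 q6 -0.32
shift [  0.6  -10.73  13.86] turn [-0.    0.01 -0.04]
t 5.45 tcp [0.5824 0.0328 0.1555] F [0.57 0.38 0.03] gap 85.1 xax [ 0.004 -0.001 -1.   ] jaw yaw 10.5 q6 -0.32
shift [  0.6  -10.73  13.86] turn [ 1.4e+01 -1.0e-02 -5.0e-02]
```

>>> {"fn": "carry_out", "kwargs": {"commands": [[[0,-1.1,1.4,0,0,0,85],[0,-2.3,2.9,0,0,0,85],[0,-3.5,4.5,0,0,0,85],[0,-4.7,6,0,0,0,85],[0,-5.9,7.6,0,0,0,85]]]}}

```text
t: 5.95
tcp_pos: [0.4693, -0.1817, 0.1527]
tool_rot: [0.452, 0.545, -0.452, 0.543]
force: [1.0, -1.0, -0.8]
finger_gap: 0.997
```

```bash
python3 - <<'E'
from h import *
go([0.382,-0.357,0.14])
E
```

```text
t 5.95 tcp [ 0.4693 -0.1817  0.1527] F [ 1.02 -0.99 -0.78] gap 85.2 xax [-0.002  0.001 -1.   ] jaw yaw 10.5 q6 -0.78
shift [ 0.51 -4.71  6.26] turn [-0.   -0.02  0.02]
```

>>> {"fn": "carry_out", "kwargs": {"commands": [[[0,-1.2,1.6,0,0,0,85],[0,-2.4,3.2,0,0,0,85],[0.3,-3.6,4.7,0,0,0,85],[0.8,-4.6,6.1,0,0,0,85],[1,-4.7,6.25,0,0,0,85]]]}}

```text
t: 6.45
tcp_pos: [0.3819, -0.3604, 0.1271]
tool_rot: [0.453, 0.542, -0.454, 0.543]
force: [-0.2, 0.2, -0.0]
finger_gap: 0.996
```

```bash
python3 - <<'E'
from find import *
d=snap("top","pics/t3.png");snap("side","pics/s3.png")
plaques(d,x0=232,x1=362,y0=145,y1=222,amin=300)
go([0.382,-0.357,0.072])
E
```

```text
ctr px [324.8 184.3] xy [ 0.5771 -0.0867] long-axis yaw 167.2 L [0.102 0.081]
ctr px [280.5 182. ] xy [0.5809 0.0372] long-axis yaw 1.2 L [0.081 0.101]
t 6.55 tcp [ 0.3826 -0.356   0.1269] F [ 0.5   0.33 -0.42] gap 85.0 xax [-0.002  0.003 -1.   ] jaw yaw 10.3 q6 -1.14
shift [ 2.2  -0.03  0.04] turn [-0.   -0.04  0.01]
```

View pics/t3.png

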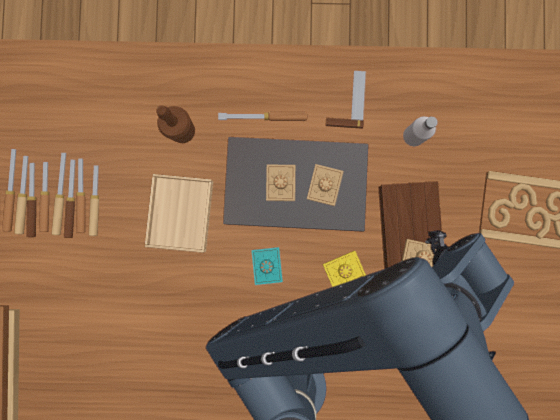

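View pics/s3.png

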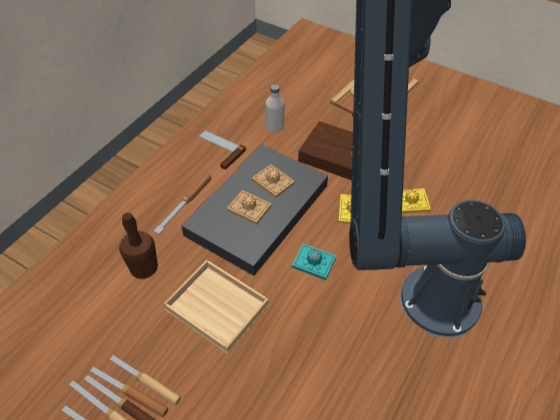

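Plaque A lies flat at (280,182) top, with a clear gap to the first at (325,184). The gripper is over the near board plaque, so I grip that next.

>>> {"fn": "carry_out", "kwargs": {"commands": [[[0.8,0,0,0,0,0,85],[1.6,0,0,0,0,0,85],[2.2,0,0,0,0,0,85],[2.2,0,0,0,0,0,60],[2.2,0,0,0,0,0,30]]], "force": 40}}

```text
t: 7.05
tcp_pos: [0.3844, -0.3543, 0.0735]
tool_rot: [0.452, 0.545, -0.451, 0.544]
force: [0.1, -0.6, 0.1]
finger_gap: 0.689
```

>>> {"fn": "carry_out", "kwargs": {"commands": [[[0,0,0,0,0,0,30],[0,0,0,0,0,0,30],[0,0,0,0,0,0,30],[-0.2,0,0,0,0,0,30],[-0.8,0,0,0,0,0,30]]]}}

```text
t: 7.55
tcp_pos: [0.3832, -0.3553, 0.093]
tool_rot: [0.452, 0.545, -0.452, 0.543]
force: [-0.0, -0.3, -1.0]
finger_gap: 0.441
```

```bash
python3 - <<'E'
from h import *
go([0.582,0.137,0.15],10.3-80)
E
```

```text
t 7.55 tcp [ 0.3832 -0.3553  0.093 ] F [-0.04 -0.27 -1.04] gap 37.7 xax [-0.002  0.002 -1.   ] jaw yaw 10.5 q6 -1.14
shift [ -2.26  11.41 -17.91] turn [ 1.604e+01 -1.000e-02  3.000e-02]
```

>>> {"fn": "carry_out", "kwargs": {"commands": [[[-1.2,0.8,-1.2,1.6,0,0,30],[-2.2,1.7,-2.7,3.2,0,0,30],[-2.4,2.7,-4.3,4.8,0,0,30],[-2.4,3.7,-5.9,6.4,0,0,30],[-2.4,4.7,-7.5,8,0,0,30]]]}}

```text
t: 8.05
tcp_pos: [0.4629, -0.1569, 0.1543]
tool_rot: [0.608, 0.361, -0.608, 0.362]
force: [0.7, -0.4, -1.0]
finger_gap: 0.446
```

```bash
python3 - <<'E'
from h import *
go([0.582,0.137,0.15],10.3-80)
E
```

```text
t 8.05 tcp [ 0.4629 -0.1569  0.1543] F [ 0.68 -0.39 -1.04] gap 38.1 xax [ 0.001 -0.001 -1.   ] jaw yaw -28.5 q6 -0.06
shift [  0.16  -1.42 -12.6 ] turn [ 8.24 -0.   -0.02]
```

>>> {"fn": "carry_out", "kwargs": {"commands": [[[0,-0.2,-1.9,1.6,0,0,30],[0,-0.4,-3.8,3.2,0,0,30],[0,-0.6,-5.7,4.8,0,0,30],[0,-0.8,-7.6,6.4,0,0,30],[0,-1.1,-9.5,8,0,0,30]]]}}

```text
t: 8.55
tcp_pos: [0.5449, 0.0482, 0.1537]
tool_rot: [0.692, 0.145, -0.692, 0.146]
force: [0.2, -1.3, -0.2]
finger_gap: 0.441
```

```bash
python3 - <<'E'
from h import *
go([0.582,0.137,0.15],10.3-80)
E
```

```text
t 8.55 tcp [0.5449 0.0482 0.1537] F [ 0.16 -1.31 -0.21] gap 37.7 xax [ 0.    -0.001 -1.   ] jaw yaw -66.3 q6 1.04
shift [ 0.15 -2.66 -2.78] turn [ 0.68 -0.   -0.01]
```

>>> {"fn": "carry_out", "kwargs": {"commands": [[[0,-1,-1,0.1,0,0,30],[0,-2,-2,0.1,0,0,30],[0.1,-2.6,-2.7,0.1,0,0,30],[0.1,-2.6,-2.7,0.1,0,0,30],[0.1,-2.6,-2.7,0.1,0,0,30]]]}}

```text
t: 9.05
tcp_pos: [0.579, 0.1337, 0.1507]
tool_rot: [-0.692, -0.144, 0.693, -0.145]
force: [0.1, -0.0, -1.5]
finger_gap: 0.442
```

```bash
python3 - <<'E'
from h import *
go([0.582,0.137,0.076],10.3-80)
E
```

```text
t 9.05 tcp [0.579  0.1337 0.1507] F [ 0.07 -0.03 -1.51] gap 37.7 xax [-0.001 -0.001 -1.   ] jaw yaw -66.4 q6 1.2
shift [ 2.99 -0.07 -0.17] turn [ 0.66  0.01 -0.  ]
```

>>> {"fn": "carry_out", "kwargs": {"commands": [[[1,-0.1,-0.2,0.7,0,0,30],[2,-0.1,-0.2,0.7,0,0,30],[2.7,-0.1,-0.2,0.7,0,0,30],[2.95,-0.1,-0.2,0.7,0,0,30],[3,-0.1,-0.2,0.7,0,0,30]]]}}

```text
t: 9.55
tcp_pos: [0.5823, 0.1368, 0.0754]
tool_rot: [-0.696, -0.123, 0.697, -0.123]
force: [-0.2, -0.3, -1.1]
finger_gap: 0.446
```

>>> {"fn": "carry_out", "kwargs": {"commands": [[[0.03,0,0,0,0,0,30],[0.06,0,0,0,0,0,30],[0.08,0,0,0,0,0,30],[0.1,0,0,0,0,0,30],[0.1,0,0,0,0,0,30]]]}}

```text
t: 10.05
tcp_pos: [0.5838, 0.138, 0.0747]
tool_rot: [0.697, 0.123, -0.696, 0.123]
force: [-1.2, -0.6, 5.5]
finger_gap: 0.443
```

>>> {"fn": "carry_out", "kwargs": {"commands": [[[-0.03,0,0,0,0,0,38],[-0.03,0,0,0,0,0,50],[-0.03,0,0,0,0,0,65],[-0.03,0,0,0,0,0,75],[-0.03,0,0,0,0,0,80]]]}}

```text
t: 10.55
tcp_pos: [0.583, 0.1381, 0.074]
tool_rot: [-0.696, -0.123, 0.696, -0.123]
force: [-0.4, 0.6, -0.3]
finger_gap: 0.937
```

>>> {"fn": "carry_out", "kwargs": {"commands": [[[-0.4,0,0,0,0,0,85],[-1.2,0,0,0,0,0,60],[-2.5,0,0,0,0,0,0],[-3,0,0,0,0,0,0],[-3.2,0,0,0,0,0,0]]]}}

```text
t: 11.05
tcp_pos: [0.5842, 0.1381, 0.1563]
tool_rot: [0.698, 0.123, -0.695, 0.123]
force: [0.3, 0.0, 0.2]
finger_gap: 0.328
```

```bash
python3 - <<'E'
from find import *
st()
d=snap("top","pics/t4.png");snap("side","pics/s4.png")
plaques(d,x0=232,x1=362,y0=145,y1=222,amin=300)
E
```

```text
t 11.05 tcp [0.5842 0.1381 0.1563] F [0.25 0.03 0.16] gap 28.0 xax [ 0.004  0.    -1.   ] jaw yaw -70.0 q6 1.27
ctr px [324.8 184.4] xy [ 0.5768 -0.0867] long-axis yaw 167.2 L [0.101 0.081]
ctr px [280.5 182. ] xy [0.5809 0.0372] long-axis yaw 1.2 L [0.081 0.101]
```

View pics/s4.png

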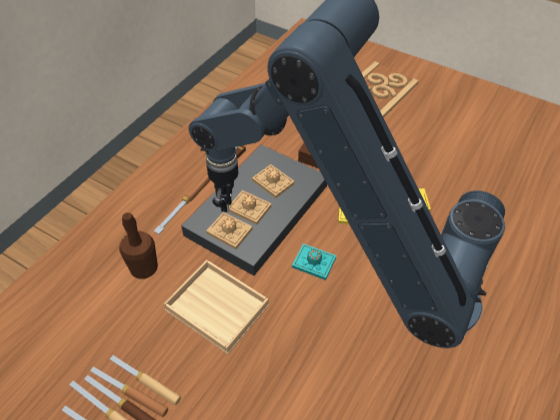

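View pics/t4.png

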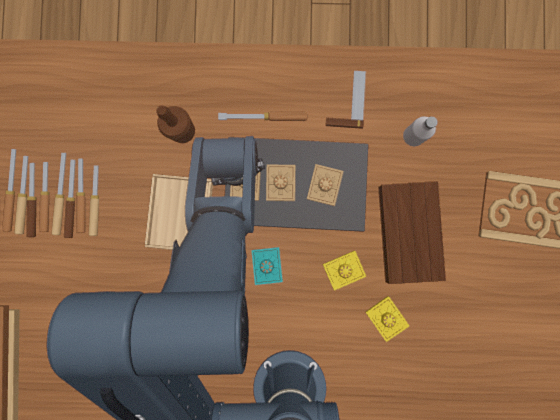

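All three plaques lie flat and apart on the plate. The new one is at (230,229) in the side view. Next I shut the fingers and press the ends of this one (B), each end being beside two of the corners.

```bash
python3 - <<'E'
from h import *
go([0.631,0.136,0.085],-90)
E
```

```text
t 11.15 tcp [0.5832 0.1381 0.1547] F [ 0.18  0.27 -0.74] gap 11.7 xax [ 0.001  0.    -1.   ] jaw yaw -70.0 q6 1.27
shift [ 2.79  0.73 -1.76] turn [ 4.01 -0.01 -0.  ]
```

>>> {"fn": "carry_out", "kwargs": {"commands": [[[0,0.3,-0.9,1.5,0,0,0],[0,0.7,-1.8,3,0,0,0],[1,0.7,-1.8,4,0,0,0],[2.2,0.7,-1.8,4,0,0,0],[2.8,0.7,-1.8,4,0,0,0]]]}}

```text
t: 11.65
tcp_pos: [0.6286, 0.1368, 0.0801]
tool_rot: [-0.705, -0.0, 0.71, -0.0]
force: [-0.5, -0.3, -0.0]
finger_gap: -0.003
```

```bash
python3 - <<'E'
from h import *
snap("side","pics/s5.png")
go([0.631,0.136,0.066],-90)
im=cv2.imread("pics/s5.png");cv2.imwrite("pics/c5.png",cv2.resize(im[130:260,170:330],None,fx=4.5,fy=4.5,interpolation=cv2.INTER_CUBIC))
E
```

```text
t 11.7 tcp [0.6275 0.1367 0.0784] F [-0.54 -0.81 -1.94] gap 0.2 xax [-0.01 -0.   -1.  ] jaw yaw -90.0 q6 1.61
shift [ 0.5   0.03 -0.14] turn [ 0.01  0.12 -0.  ]
```

View pics/c5.png

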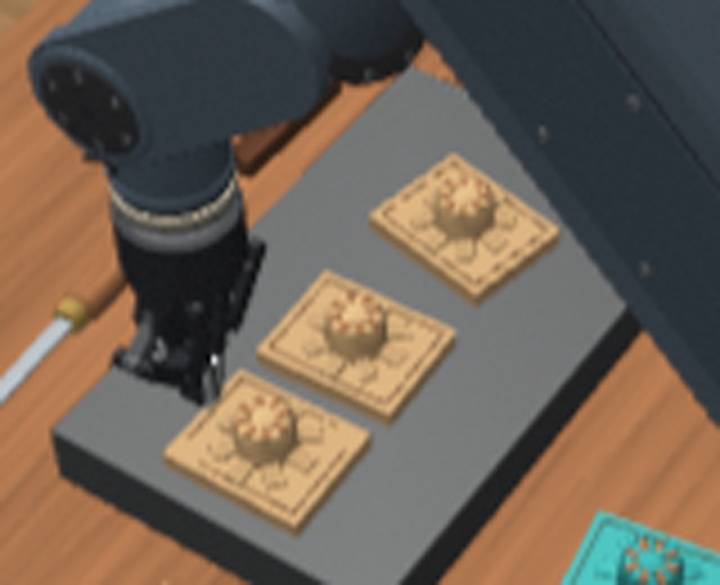

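>>> {"fn": "carry_out", "kwargs": {"commands": [[[0.1,0,-0.1,0,0,0,0],[0.2,0,-0.1,0,0,0,0],[0.3,0,-0.1,0,0,0,0],[0.35,0,-0.1,0,0,0,0],[0.35,0,-0.1,0,0,0,0]]]}}

```text
t: 12.2
tcp_pos: [0.6341, 0.137, 0.0761]
tool_rot: [0.707, 0.0, -0.707, 0.0]
force: [0.0, -0.2, 0.2]
finger_gap: -0.0
```

```bash
python3 - <<'E'
from h import *
go([0.631,0.136,0.064],-90)
E
```

```text
t 12.2 tcp [0.6341 0.137  0.0761] F [ 0.04 -0.18  0.2 ] gap -0.0 xax [ 0.001  0.    -1.   ] jaw yaw -90.0 q6 1.61
shift [0.48 0.04 0.12] turn [ 0.01 -0.01  0.  ]
```

>>> {"fn": "carry_out", "kwargs": {"commands": [[[0.15,0,0.15,0,0,0,0],[0.3,0,0.15,0,0,0,0],[0.4,0,0.15,0,0,0,0],[0.44,0,0.15,0,0,0,0],[0.48,0,0.15,0,0,0,0]]]}}

```text
t: 12.7
tcp_pos: [0.6298, 0.137, 0.0641]
tool_rot: [-0.707, -0.0, 0.707, -0.0]
force: [-3.1, -0.3, 9.9]
finger_gap: -0.005
```

>>> {"fn": "carry_out", "kwargs": {"commands": [[[0.02,0,0,0,0,0,0],[0.04,0,0,0,0,0,0],[0.06,0,0,0,0,0,0],[0.06,0,0,0,0,0,0],[0.06,0,0,0,0,0,0]]]}}

```text
t: 13.2
tcp_pos: [0.6298, 0.137, 0.0641]
tool_rot: [-0.707, -0.0, 0.707, -0.0]
force: [-3.4, -1.0, 11.3]
finger_gap: -0.004
```

```bash
python3 - <<'E'
from h import *
st();snap("side","pics/s6.png")
im=cv2.imread("pics/s6.png");cv2.imwrite("pics/c6.png",cv2.resize(im[130:260,170:330],None,fx=4.5,fy=4.5,interpolation=cv2.INTER_CUBIC))
E
```

```text
t 13.2 tcp [0.6298 0.137  0.0641] F [-3.4  -0.97 11.26] gap -0.3 xax [-0. -0. -1.] jaw yaw -89.9 q6 1.61
```

View pics/c6.png

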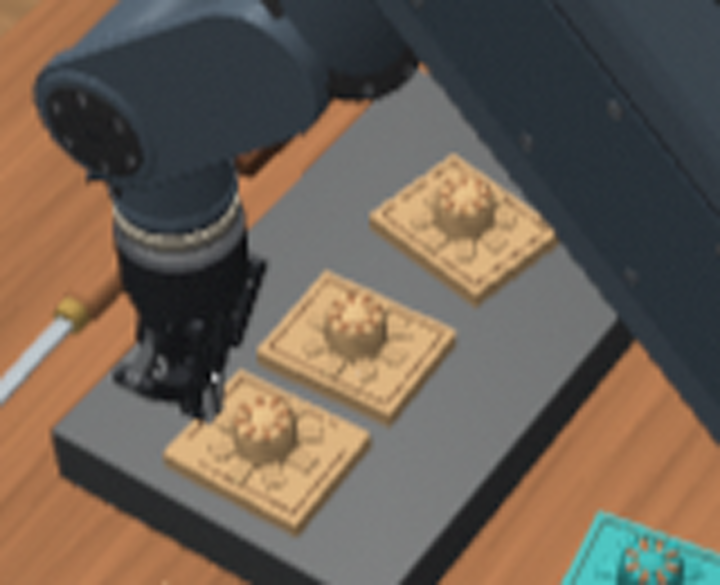

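At the far end the plaque holds firm: tip z is 0.0641 at 11 N, which is nominal top height, and it did not move. Now the near end.

>>> {"fn": "carry_out", "kwargs": {"commands": [[[-1.8,0,0,0,0,0,0],[-2,0,1.5,0,0,0,0],[-2,0,3.2,0,0,0,0],[-1.5,0,3.8,0,0,0,0],[-0.5,0,3.8,0,0,0,0]]]}}

```text
t: 13.75
tcp_pos: [0.5333, 0.1373, 0.076]
tool_rot: [0.708, 0.001, -0.707, 0.0]
force: [1.1, 0.2, -0.3]
finger_gap: -0.001
```

>>> {"fn": "carry_out", "kwargs": {"commands": [[[0,0,0,0,0,0,0],[0.15,0,0,0,0,0,0],[0.25,0,0,0,0,0,0],[0.33,0,0,0,0,0,0],[0.38,0,0,0,0,0,0]]]}}

```text
t: 14.25
tcp_pos: [0.5358, 0.1369, 0.0653]
tool_rot: [0.707, 0.0, -0.707, 0.0]
force: [0.5, -0.0, 0.6]
finger_gap: -0.003
```

```bash
python3 - <<'E'
from h import *
go([0.536,0.138,0.064],-90);snap("side","pics/s7.png")
im=cv2.imread("pics/s7.png");cv2.imwrite("pics/c7.png",cv2.resize(im[130:260,170:330],None,fx=4.5,fy=4.5,interpolation=cv2.INTER_CUBIC))
E
```

```text
t 14.25 tcp [0.5358 0.1369 0.0653] F [ 0.46 -0.04  0.59] gap -0.2 xax [ 0.001  0.    -1.   ] jaw yaw -90.0 q6 1.62
shift [ 0.05 -0.04 -0.01] turn [ 0.01 -0.01  0.  ]
```

View pics/c7.png

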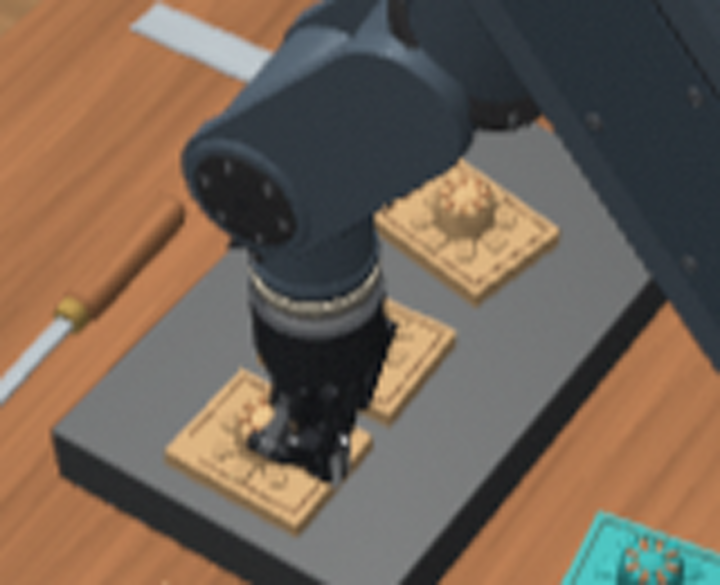

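The fingers are just over the near end of B, at about (330,470) in the crop. I go down in 1 mm steps.

>>> {"fn": "carry_out", "kwargs": {"commands": [[[0.04,0,0,0,0,0,0],[0.07,0,0,0,0,0,0],[0.1,0,0,0,0,0,0],[0.1,0,0,0,0,0,0],[0.1,0,0,0,0,0,0]]]}}

```text
t: 14.8
tcp_pos: [0.5355, 0.1369, 0.0643]
tool_rot: [0.708, 0.0, -0.707, 0.0]
force: [-2.0, -0.5, 11.4]
finger_gap: -0.004
```

B is firm at both ends (0.0643 at 11 N), so it is true. Next is the middle plaque (A), starting with its near end and a bit lighter.

>>> {"fn": "carry_out", "kwargs": {"commands": [[[-0.8,0,0,0,0,0,0],[-1.2,1.6,0,0,0,0,0],[-1.2,3.3,0,0,0,0,0],[-0.7,4.04,0.05,0,0,0,0],[-0.3,4.04,0.05,0,0,0,0]]]}}

```text
t: 15.3
tcp_pos: [0.5346, 0.0336, 0.0701]
tool_rot: [0.708, -0.001, -0.707, -0.001]
force: [-1.0, -0.4, 1.0]
finger_gap: 0.001
```

>>> {"fn": "carry_out", "kwargs": {"commands": [[[0,0,0,0,0,0,0],[0.05,0,0,0,0,0,0],[0.1,0,0,0,0,0,0],[0.15,0,0,0,0,0,0],[0.17,0,0,0,0,0,0]]]}}

```text
t: 15.8
tcp_pos: [0.534, 0.0366, 0.0658]
tool_rot: [0.707, 0.001, -0.707, 0.001]
force: [-0.5, -0.5, -0.1]
finger_gap: -0.001
```

```bash
python3 - <<'E'
from h import *
go([0.534,0.036,0.063],-90);snap("side","pics/s8.png")
im=cv2.imread("pics/s8.png");cv2.imwrite("pics/c8.png",cv2.resize(im[130:260,170:330],None,fx=4.5,fy=4.5,interpolation=cv2.INTER_CUBIC))
E
```

```text
t 15.8 tcp [0.534  0.0366 0.0658] F [-0.45 -0.5  -0.14] gap -0.1 xax [ 0. -0. -1.] jaw yaw -89.9 q6 1.43
shift [0.11 0.03 0.  ] turn [ 0.02 -0.   -0.  ]
```

View pics/c8.png

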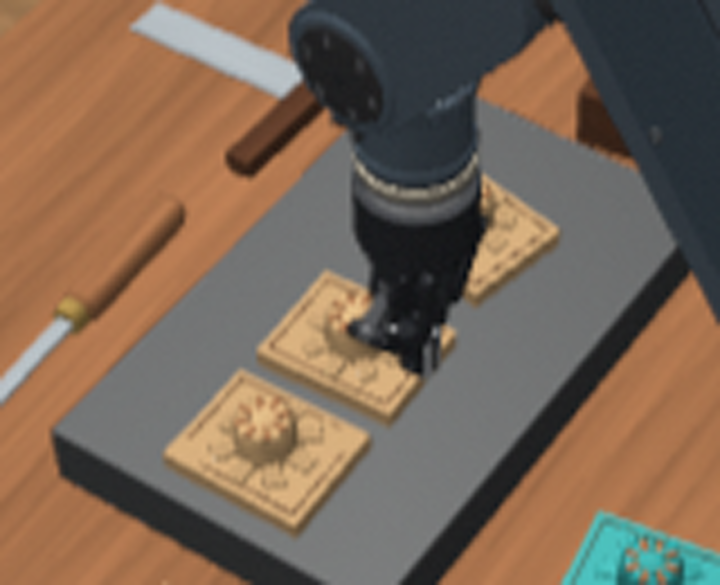

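Fingers are over the near end of A at about (425,370) in the crop. Pressing 2 mm.

>>> {"fn": "carry_out", "kwargs": {"commands": [[[0.03,0,0,0,0,0,0],[0.06,0,0,0,0,0,0],[0.1,0,0,0,0,0,0],[0.1,0,0,0,0,0,0],[0.1,0,0,0,0,0,0]]]}}

```text
t: 16.35
tcp_pos: [0.5341, 0.036, 0.0641]
tool_rot: [0.707, 0.0, -0.707, 0.0]
force: [-1.3, 0.7, 7.5]
finger_gap: -0.001
```

>>> {"fn": "carry_out", "kwargs": {"commands": [[[-1.8,0,0,0,0,0,0],[-2,0,-1.5,0,0,0,0],[-2,0,-3.2,0,0,0,0],[-1.5,-0.05,-3.75,0,0,0,0],[-0.4,-0.05,-3.75,0,0,0,0]]]}}

```text
t: 16.85
tcp_pos: [0.6334, 0.0367, 0.0755]
tool_rot: [0.711, -0.0, -0.703, 0.001]
force: [-0.8, -0.0, -0.2]
finger_gap: -0.001
```

>>> {"fn": "carry_out", "kwargs": {"commands": [[[0,0,0,0,0,0,0],[0.1,0,0,0,0,0,0],[0.2,0,0,0,0,0,0],[0.25,0,0,0,0,0,0],[0.28,0,0,0,0,0,0]]]}}

```text
t: 17.35
tcp_pos: [0.628, 0.0372, 0.067]
tool_rot: [0.708, 0.0, -0.707, 0.0]
force: [-0.1, -1.0, -0.1]
finger_gap: 0.005
```

```bash
python3 - <<'E'
from h import *
go([0.628,0.038,0.063],-90)
E
```

```text
t 17.35 tcp [0.628  0.0372 0.067 ] F [-0.11 -1.03 -0.13] gap 0.5 xax [ 0.001 -0.    -1.   ] jaw yaw -90.0 q6 1.45
shift [ 0.16 -0.03 -0.  ] turn [ 0.01 -0.01 -0.  ]
```

>>> {"fn": "carry_out", "kwargs": {"commands": [[[0.05,0,0,0,0,0,0],[0.1,0,0,0,0,0,0],[0.14,0,0,0,0,0,0],[0.16,0,0,0,0,0,0],[0.16,0,0,0,0,0,0]]]}}

```text
t: 17.85
tcp_pos: [0.6279, 0.0373, 0.0641]
tool_rot: [0.707, 0.0, -0.707, 0.0]
force: [-2.5, -0.6, 9.5]
finger_gap: 0.004
```

```bash
python3 - <<'E'
from h import *
st();snap("side","pics/s9.png")
im=cv2.imread("pics/s9.png");cv2.imwrite("pics/c9.png",cv2.resize(im[130:260,170:330],None,fx=4.5,fy=4.5,interpolation=cv2.INTER_CUBIC))
E
```

```text
t 17.85 tcp [0.6279 0.0373 0.0641] F [-2.48 -0.62  9.51] gap 0.3 xax [ 0.001 -0.    -1.   ] jaw yaw -89.9 q6 1.45
```

View pics/c9.png

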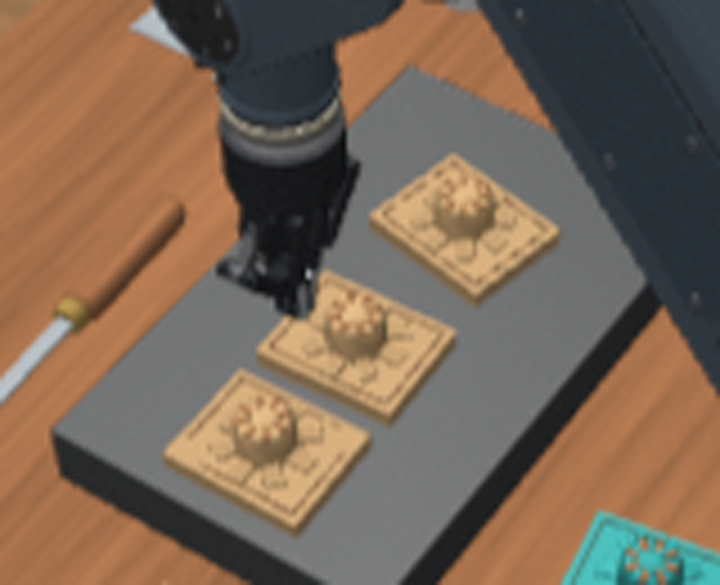

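A is firm at both ends as well (0.0641). Now the plaque that was there from the start (P), far end first.

>>> {"fn": "carry_out", "kwargs": {"commands": [[[-1,0.5,0,0,0,0,0],[-1.2,2.2,0.1,0,0,0,0],[-1.2,4,0.2,0,0,0,0],[-0.8,5.35,0.24,0,0,0,0],[-0.4,5.4,0.24,0,0,0,0]]]}}

```text
t: 18.4
tcp_pos: [0.6228, -0.1027, 0.0728]
tool_rot: [0.708, -0.002, -0.706, -0.001]
force: [-0.2, 1.1, -1.3]
finger_gap: -0.0
```

>>> {"fn": "carry_out", "kwargs": {"commands": [[[0,0,0,0,0,0,0],[0.1,0,0,0,0,0,0],[0.2,0,0,0,0,0,0],[0.25,0,0,0,0,0,0],[0.28,0,0,0,0,0,0]]]}}

```text
t: 18.9
tcp_pos: [0.6219, -0.0967, 0.0653]
tool_rot: [0.707, 0.001, -0.707, 0.001]
force: [-0.0, 0.2, -0.4]
finger_gap: 0.002
```

```bash
python3 - <<'E'
from h import *
go([0.622,-0.0975,0.063],-90);snap("side","pics/s10.png")
im=cv2.imread("pics/s10.png");cv2.imwrite("pics/c10.png",cv2.resize(im[130:260,170:330],None,fx=4.5,fy=4.5,interpolation=cv2.INTER_CUBIC))
E
```

```text
t 18.9 tcp [ 0.6219 -0.0967  0.0653] F [-0.01  0.16 -0.45] gap 0.2 xax [ 0.  0. -1.] jaw yaw -89.9 q6 1.24
shift [ 0.09  0.03 -0.  ] turn [ 0.03 -0.    0.  ]
```

View pics/c10.png

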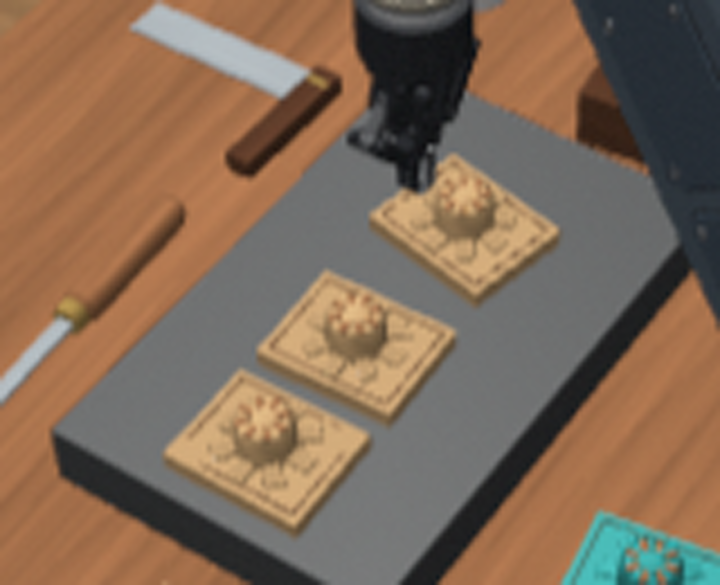

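>>> {"fn": "carry_out", "kwargs": {"commands": [[[0.03,0,0,0,0,0,0],[0.06,0,0,0,0,0,0],[0.09,0,0,0,0,0,0],[0.1,0,0,0,0,0,0],[0.1,0,0,0,0,0,0]]]}}

```text
t: 19.45
tcp_pos: [0.622, -0.0976, 0.0641]
tool_rot: [0.707, 0.0, -0.707, 0.0]
force: [-1.7, 1.9, 8.0]
finger_gap: 0.003
```

The far end of P is firm (0.0641), so by elimination the near end should rock. Testing it.

>>> {"fn": "carry_out", "kwargs": {"commands": [[[-1.8,0,0,0,0,0,0],[-2,-0.3,1.5,0,0,0,0],[-2,-0.7,3.1,0,0,0,0],[-1.5,-0.84,3.64,0,0,0,0],[-0.5,-0.84,3.64,0,0,0,0]]]}}

```text
t: 19.95
tcp_pos: [0.5291, -0.0762, 0.0767]
tool_rot: [0.708, 0.0, -0.707, 0.0]
force: [1.0, -0.4, 0.4]
finger_gap: -0.0
```

>>> {"fn": "carry_out", "kwargs": {"commands": [[[0,0,0,0,0,0,0],[0.15,0,0,0,0,0,0],[0.25,0,0,0,0,0,0],[0.33,0,0,0,0,0,0],[0.38,0,0,0,0,0,0]]]}}

```text
t: 20.45
tcp_pos: [0.5313, -0.077, 0.066]
tool_rot: [0.707, 0.0, -0.707, 0.0]
force: [-0.3, 1.1, 0.3]
finger_gap: 0.003
```

```bash
python3 - <<'E'
from h import *
go([0.531,-0.0765,0.063],-90);snap("side","pics/s11.png")
E
```

```text
t 20.45 tcp [ 0.5313 -0.077   0.066 ] F [-0.3   1.06  0.29] gap 0.2 xax [ 0.001 -0.    -1.   ] jaw yaw -90.0 q6 1.22
shift [ 0.12 -0.02  0.01] turn [ 0.01 -0.01 -0.  ]
```

>>> {"fn": "carry_out", "kwargs": {"commands": [[[0.03,0,0,0,0,0,0],[0.06,0,0,0,0,0,0],[0.09,0,0,0,0,0,0],[0.1,0,0,0,0,0,0],[0.1,0,0,0,0,0,0]]]}}

```text
t: 21.0
tcp_pos: [0.5309, -0.0768, 0.064]
tool_rot: [0.707, 0.0, -0.707, 0.0]
force: [-0.6, 0.4, 5.5]
finger_gap: -0.001
```

```bash
python3 - <<'E'
from h import *
st();snap("side","pics/s12.png")
a=cv2.imread("pics/s11.png")[150:220,230:330];b=cv2.imread("pics/s12.png")[150:220,230:330]
cv2.imwrite("pics/c12.png",cv2.resize(np.vstack([a,b]),None,fx=4,fy=4,interpolation=cv2.INTER_CUBIC))
E
```

```text
t 21.0 tcp [ 0.5309 -0.0768  0.064 ] F [-0.61  0.43  5.5 ] gap -0.1 xax [ 0.001 -0.    -1.   ] jaw yaw -90.0 q6 1.22
```

View pics/c12.png

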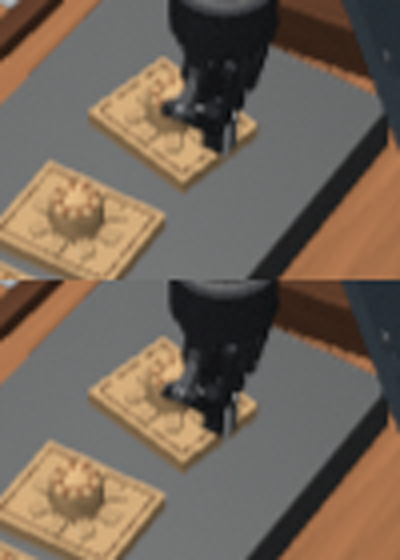

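All six end presses read firm at 0.064, so no rocking showed. One of the three must be warped. Near mid-edge the broad shut fingertip (about 22 x 29 mm) can jam by friction, because its inner corner comes close to the rocking diagonal. I'll press the corners instead, where the lever arm is large, starting with P near +y.

>>> {"fn": "carry_out", "kwargs": {"commands": [[[-0.8,0,0,0,0,0,0],[-0.8,-1,-0.2,0,0,0,0],[-0.6,-1.46,-0.32,0,0,0,0],[-0.3,-1.46,-0.32,0,0,0,0],[-0.2,-1.46,-0.32,0,0,0,0]]]}}

```text
t: 21.55
tcp_pos: [0.5378, -0.04, 0.0668]
tool_rot: [-0.706, -0.001, 0.708, -0.001]
force: [0.4, 0.5, -0.6]
finger_gap: 0.0
```

>>> {"fn": "carry_out", "kwargs": {"commands": [[[0.05,0,0,0,0,0,0],[0.1,0,0,0,0,0,0],[0.15,0,0,0,0,0,0],[0.2,0,0,0,0,0,0],[0.2,0,0,0,0,0,0]]]}}

```text
t: 22.05
tcp_pos: [0.5388, -0.0408, 0.0641]
tool_rot: [0.707, 0.0, -0.707, 0.0]
force: [-1.7, -0.9, 5.2]
finger_gap: 0.001
```

P near +y is firm. Next P near -y.

>>> {"fn": "carry_out", "kwargs": {"commands": [[[-0.8,0.6,0.1,0,0,0,0],[-0.9,2,0.4,0,0,0,0],[-0.6,2.86,0.64,0,0,0,0],[-0.3,2.86,0.64,0,0,0,0],[-0.2,2.86,0.64,0,0,0,0]]]}}

```text
t: 22.55
tcp_pos: [0.5221, -0.112, 0.0675]
tool_rot: [-0.707, 0.0, 0.708, 0.001]
force: [-0.5, -0.1, -0.1]
finger_gap: -0.0
```

>>> {"fn": "carry_out", "kwargs": {"commands": [[[0.05,0,0,0,0,0,0],[0.1,0,0,0,0,0,0],[0.15,0,0,0,0,0,0],[0.2,0,0,0,0,0,0],[0.2,0,0,0,0,0,0]]]}}

```text
t: 23.05
tcp_pos: [0.523, -0.1111, 0.0641]
tool_rot: [0.707, 0.001, -0.707, 0.0]
force: [-0.1, 2.3, 5.8]
finger_gap: 0.004
```

Firm. Next P far -y.

>>> {"fn": "carry_out", "kwargs": {"commands": [[[-0.9,0.2,-0.6,0,0,0,0],[-1,0.6,-2.4,0,0,0,0],[-0.8,0.88,-3.64,0,0,0,0],[-0.3,0.88,-3.64,0,0,0,0],[-0.2,0.88,-3.64,0,0,0,0]]]}}

```text
t: 23.55
tcp_pos: [0.6126, -0.1328, 0.0665]
tool_rot: [-0.706, -0.001, 0.708, -0.0]
force: [-0.9, 0.3, -0.1]
finger_gap: 0.003
```

>>> {"fn": "carry_out", "kwargs": {"commands": [[[0.05,0,0,0,0,0,0],[0.1,0,0,0,0,0,0],[0.15,0,0,0,0,0,0],[0.2,0,0,0,0,0,0],[0.2,0,0,0,0,0,0]]]}}

```text
t: 24.05
tcp_pos: [0.6133, -0.1336, 0.0641]
tool_rot: [-0.707, -0.0, 0.707, -0.0]
force: [-2.5, 0.6, 4.4]
finger_gap: 0.002
```

Firm. Next P far +y.

>>> {"fn": "carry_out", "kwargs": {"commands": [[[-0.8,-0.6,-0.1,0,0,0,0],[-0.9,-2,-0.4,0,0,0,0],[-0.6,-2.88,-0.66,0,0,0,0],[-0.3,-2.88,-0.66,0,0,0,0],[-0.2,-2.88,-0.66,0,0,0,0]]]}}

```text
t: 24.55
tcp_pos: [0.6296, -0.0614, 0.0674]
tool_rot: [-0.707, -0.001, 0.708, -0.001]
force: [-0.6, 0.7, 0.1]
finger_gap: -0.0
```

>>> {"fn": "carry_out", "kwargs": {"commands": [[[0.05,0,0,0,0,0,0],[0.1,0,0,0,0,0,0],[0.15,0,0,0,0,0,0],[0.2,0,0,0,0,0,0],[0.2,0,0,0,0,0,0]]]}}

```text
t: 25.05
tcp_pos: [0.6303, -0.0627, 0.0641]
tool_rot: [0.707, -0.0, -0.707, 0.0]
force: [-1.9, -1.1, 4.7]
finger_gap: 0.0
```

P is firm at all four corners, so it is true. Next A far -y.

>>> {"fn": "carry_out", "kwargs": {"commands": [[[-0.8,-0.5,0,0,0,0,0],[-0.9,-1.8,0,0,0,0,0],[-0.6,-2.55,0,0,0,0,0],[-0.3,-2.55,0,0,0,0,0],[-0.2,-2.55,0,0,0,0,0]]]}}

```text
t: 25.55
tcp_pos: [0.629, 0.0023, 0.0663]
tool_rot: [-0.706, -0.001, 0.708, -0.001]
force: [-0.1, -0.3, -0.3]
finger_gap: -0.002
```

>>> {"fn": "carry_out", "kwargs": {"commands": [[[0.05,0,0,0,0,0,0],[0.1,0,0,0,0,0,0],[0.15,0,0,0,0,0,0],[0.2,0,0,0,0,0,0],[0.2,0,0,0,0,0,0]]]}}

```text
t: 26.05
tcp_pos: [0.6304, 0.0011, 0.0641]
tool_rot: [0.707, -0.0, -0.707, 0.0]
force: [-1.7, -2.0, 3.6]
finger_gap: -0.001
```

>>> {"fn": "carry_out", "kwargs": {"commands": [[[-0.8,-0.6,0,0,0,0,0],[-0.9,-2.1,0.1,0,0,0,0],[-0.6,-2.95,0.12,0,0,0,0],[-0.3,-2.95,0.12,0,0,0,0],[-0.2,-2.95,0.12,0,0,0,0]]]}}

```text
t: 26.55
tcp_pos: [0.6266, 0.0758, 0.0674]
tool_rot: [-0.707, -0.001, 0.708, -0.001]
force: [-0.5, -0.1, 0.1]
finger_gap: -0.001
```

>>> {"fn": "carry_out", "kwargs": {"commands": [[[0.05,0,0,0,0,0,0],[0.1,0,0,0,0,0,0],[0.15,0,0,0,0,0,0],[0.2,0,0,0,0,0,0],[0.21,0,0,0,0,0,0]]]}}

```text
t: 27.05
tcp_pos: [0.6275, 0.0748, 0.0641]
tool_rot: [0.707, -0.0, -0.707, 0.0]
force: [-2.0, -1.3, 7.6]
finger_gap: -0.002
```

Firm. Next A near +y, lifting over the boss.

>>> {"fn": "carry_out", "kwargs": {"commands": [[[-1.6,0,0.3,0,0,0,0],[-1.7,0,2,0,0,0,0],[-1.5,0.06,3.6,0,0,0,0],[-0.6,0.06,3.75,0,0,0,0],[-0.2,0.06,3.75,0,0,0,0]]]}}

```text
t: 27.55
tcp_pos: [0.5315, 0.074, 0.0674]
tool_rot: [-0.706, -0.0, 0.708, -0.0]
force: [0.7, 0.1, 0.4]
finger_gap: -0.002
```

>>> {"fn": "carry_out", "kwargs": {"commands": [[[0.05,0,0,0,0,0,0],[0.1,0,0,0,0,0,0],[0.15,0,0,0,0,0,0],[0.18,0,0,0,0,0,0],[0.18,0,0,0,0,0,0]]]}}

```text
t: 28.05
tcp_pos: [0.5347, 0.0741, 0.0641]
tool_rot: [0.708, 0.0, -0.706, 0.0]
force: [1.1, -0.4, 1.8]
finger_gap: -0.001
```

Light contact only (1.8 N). A bit more.

>>> {"fn": "carry_out", "kwargs": {"commands": [[[0.02,0,0,0,0,0,0],[0.04,0,0,0,0,0,0],[0.06,0,0,0,0,0,0],[0.06,0,0,0,0,0,0],[0.06,0,0,0,0,0,0]]]}}

```text
t: 28.55
tcp_pos: [0.5347, 0.0741, 0.064]
tool_rot: [0.708, 0.0, -0.706, 0.0]
force: [-1.3, -1.0, 13.6]
finger_gap: 0.004
```

Firm. Next A near -y.

>>> {"fn": "carry_out", "kwargs": {"commands": [[[-0.8,0.6,0,0,0,0,0],[-0.9,2.1,0,0,0,0,0],[-0.6,3,0,0,0,0,0],[-0.3,3,0,0,0,0,0],[-0.26,3,0,0,0,0,0]]]}}

```text
t: 29.05
tcp_pos: [0.5326, -0.0008, 0.0676]
tool_rot: [-0.706, -0.0, 0.708, 0.001]
force: [-0.6, -0.4, -0.0]
finger_gap: 0.002
```

>>> {"fn": "carry_out", "kwargs": {"commands": [[[0.05,0,0,0,0,0,0],[0.1,0,0,0,0,0,0],[0.15,0,0,0,0,0,0],[0.22,0,0,0,0,0,0],[0.22,0,0,0,0,0,0]]]}}

```text
t: 29.55
tcp_pos: [0.5335, -0.0, 0.064]
tool_rot: [0.707, 0.001, -0.707, 0.0]
force: [-1.1, 1.7, 7.3]
finger_gap: -0.0
```

A is firm at all four corners. Next the corners of B, near -y first.

>>> {"fn": "carry_out", "kwargs": {"commands": [[[-0.8,-0.6,0,0,0,0,0],[-0.9,-2.4,0,0,0,0,0],[-0.7,-4,-0.08,0,0,0,0],[-0.3,-4.05,-0.08,0,0,0,0],[-0.22,-4.05,-0.08,0,0,0,0]]]}}

```text
t: 30.05
tcp_pos: [0.5345, 0.1016, 0.0676]
tool_rot: [-0.707, -0.001, 0.708, -0.001]
force: [0.2, 0.2, 0.7]
finger_gap: 0.003
```

>>> {"fn": "carry_out", "kwargs": {"commands": [[[0.05,0,0,0,0,0,0],[0.1,0,0,0,0,0,0],[0.15,0,0,0,0,0,0],[0.22,0,0,0,0,0,0],[0.22,0,0,0,0,0,0]]]}}

```text
t: 30.55
tcp_pos: [0.5357, 0.0994, 0.0642]
tool_rot: [0.707, -0.0, -0.707, 0.0]
force: [-1.6, -1.0, 7.8]
finger_gap: -0.001
```

```bash
python3 - <<'E'
from h import *
st();snap("side","pics/s13.png")
im=cv2.imread("pics/s13.png");cv2.imwrite("pics/c13.png",cv2.resize(im[130:260,170:330],None,fx=4.5,fy=4.5,interpolation=cv2.INTER_CUBIC))
E
```

```text
t 30.55 tcp [0.5357 0.0994 0.0642] F [-1.63 -0.99  7.78] gap -0.0 xax [ 0.001 -0.001 -1.   ] jaw yaw -90.0 q6 1.55
```

View pics/c13.png

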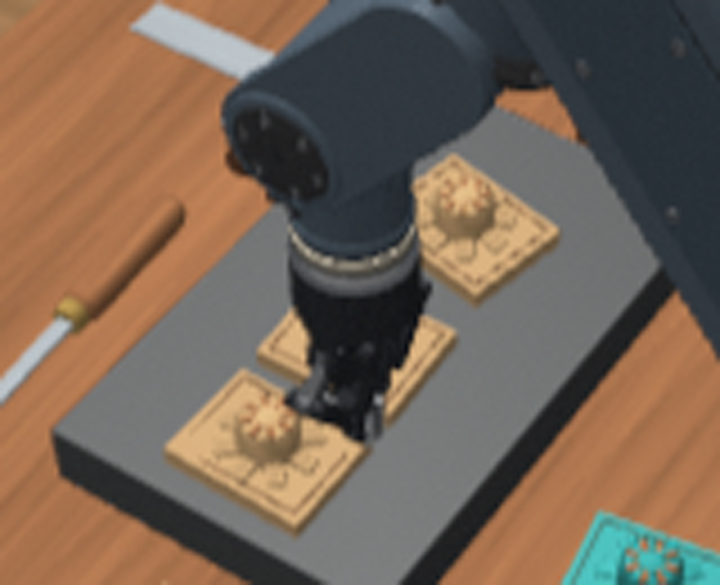

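B looks changed here: its far +y corner at crop (165,447) was at (165,455) before. The fingertip may also be resting on A's edge, which would stop it at 0.064. I'll compare with the unpressed picture directly.

```bash
python3 - <<'E'
from h import *
a=cv2.imread("pics/s9.png")[205:255,200:260];b=cv2.imread("pics/s13.png")[205:255,200:260]
c=cv2.imread("pics/s7.png")[205:255,200:260]
cv2.imwrite("pics/c14.png",cv2.resize(np.hstack([a,b]),None,fx=6.5,fy=6.5,interpolation=cv2.INTER_CUBIC))
for n in ("s9","s13"):
    im=cv2.imread(f"pics/{n}.png");hsv=cv2.cvtColor(im,cv2.COLOR_BGR2HSV)[205:255,200:260]
    m=cv2.inRange(hsv,(10,45,135),(22,150,255))
    ys,xs=np.nonzero(m[:, :30]); i=xs.argmin(); print(n,"left extreme",xs.min()+200, ys[xs==xs.min()].mean()+205, "bottom",ys.max()+205)
E
```

```text
s9 left extreme 200 245.5 bottom 254
s13 left extreme 200 245.5 bottom 254
```

View pics/c14.png

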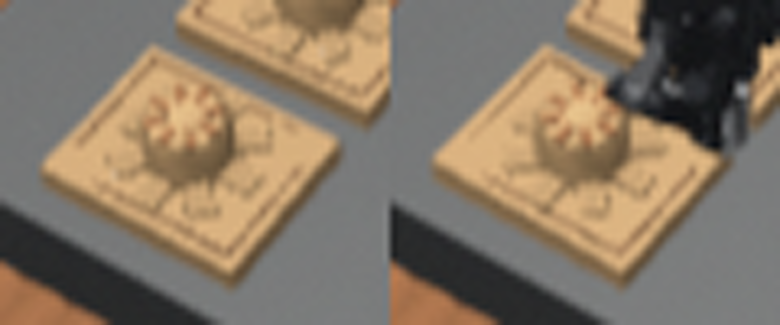

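Left is unpressed, right is pressed. B has tilted: its far +y corner rose clear of the plate and the pressed near -y corner sank. I lift off to see whether it rocks back.

>>> {"fn": "carry_out", "kwargs": {"commands": [[[-0.4,0,0,0,0,0,0],[-1.2,0,0,0,0,0,0],[-2.4,0,0,0,0,0,0],[-3,0,0,0,0,0,30],[-3,0,0,0,0,0,85]]]}}

```text
t: 31.1
tcp_pos: [0.5374, 0.1001, 0.1406]
tool_rot: [0.709, 0.0, -0.705, 0.0]
force: [1.0, 0.2, 0.5]
finger_gap: 0.334
```

```bash
python3 - <<'E'
from find import *
d=snap("side","pics/s14.png")
a=cv2.imread("pics/s13.png")[200:260,190:270];b=cv2.imread("pics/s14.png")[200:260,190:270]
cv2.imwrite("pics/c15.png",cv2.resize(np.hstack([a,b]),None,fx=5,fy=5,interpolation=cv2.INTER_CUBIC))
go([0.583,0.137,0.09])
E
```

```text
t 31.15 tcp [0.5362 0.1002 0.1392] F [-0.03  0.    0.18] gap 35.9 xax [ 0.003  0.    -1.   ] jaw yaw -90.0 q6 1.55
shift [ 1.97 -1.47 -1.86] turn [-0.   -0.04  0.  ]
```

View pics/c15.png

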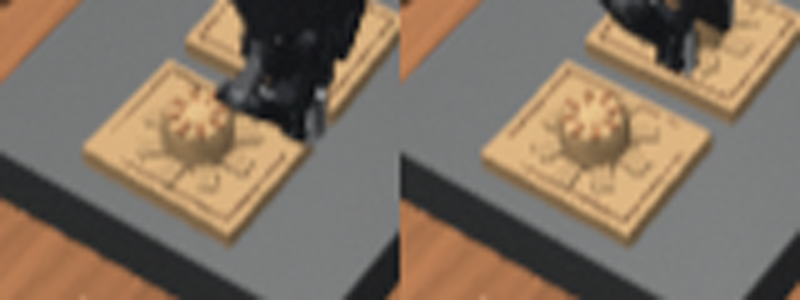

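In the right half B is back to its rest pose after letting go: its left corner is at crop y 153 versus 145 while pressed. B rocks and A and P are firm, so B goes into the tray. I grasp its boss.

>>> {"fn": "carry_out", "kwargs": {"commands": [[[0,-0.8,-1,0,0,0,85],[0,-1.47,-1.86,0,0,0,85],[0,-1.47,-1.86,0,0,0,85],[0.8,-1.47,-1.86,0,0,0,85],[1.6,-1.47,-1.86,0,0,0,85]]]}}

```text
t: 31.65
tcp_pos: [0.5809, 0.137, 0.0968]
tool_rot: [-0.707, -0.0, 0.708, -0.0]
force: [-0.5, -0.2, -0.1]
finger_gap: 0.998
```

```bash
python3 - <<'E'
from find import *
snap("side","pics/s15.png")
b=cv2.imread("pics/s15.png")[160:260,180:300]
cv2.imwrite("pics/c16.png",cv2.resize(b,None,fx=5,fy=5,interpolation=cv2.INTER_CUBIC))
go([0.583,0.137,0.0725])
E
```

```text
t 31.7 tcp [0.5782 0.1366 0.0932] F [-0.58 -0.27 -0.87] gap 84.9 xax [-0.009 -0.001 -1.   ] jaw yaw -90.0 q6 1.61
shift [ 0.82 -0.02 -0.2 ] turn [-0.    0.1  -0.01]
```

View pics/c16.png

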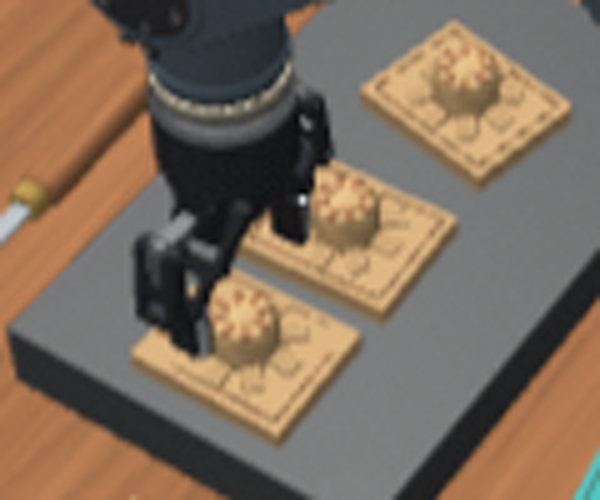

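>>> {"fn": "carry_out", "kwargs": {"commands": [[[0.4,0,0,0,0,0,85],[0.8,0,0,0,0,0,85],[0.95,0,0,0,0,0,85],[0.95,0,0,0,0,0,60],[0.95,0,0,0,0,0,30]]], "force": 40}}

```text
t: 32.2
tcp_pos: [0.5822, 0.1372, 0.0746]
tool_rot: [0.707, 0.0, -0.707, 0.0]
force: [0.0, -0.4, -0.4]
finger_gap: 0.685
```

>>> {"fn": "carry_out", "kwargs": {"commands": [[[0,0,0,0,0,0,30],[0,0,0,0,0,0,30],[0,0,0,0,0,0,30],[-0.2,0,0,0,0,0,30],[-0.8,0,0,0,0,0,30]]]}}

```text
t: 32.7
tcp_pos: [0.5804, 0.1371, 0.0931]
tool_rot: [-0.706, -0.0, 0.709, -0.0]
force: [-0.0, -0.0, -1.9]
finger_gap: 0.439
```

```bash
python3 - <<'E'
from h import *
go([0.484,0.32,0.12]); go([0.484,0.32,0.12],-90+85)
E
```

```text
t 32.7 tcp [0.5804 0.1371 0.0931] F [-0.02 -0.03 -1.93] gap 37.5 xax [-0.004 -0.    -1.   ] jaw yaw -90.0 q6 1.61
shift [-1.06 -7.32  3.86] turn [-0.    0.05 -0.  ]
t 32.7 tcp [0.5804 0.1371 0.0931] F [-0.02 -0.03 -1.93] gap 37.5 xax [-0.004 -0.    -1.   ] jaw yaw -90.0 q6 1.61
shift [-1.06 -7.32  3.86] turn [-16.99   0.04   0.03]
```

>>> {"fn": "carry_out", "kwargs": {"commands": [[[-1.2,-0.8,0.4,0,0,0,30],[-1.4,-2.4,1.2,0,0,0,30],[-1.4,-4.1,2.1,0,0,0,30],[-1.3,-5.8,3,0,0,0,30],[-1.1,-7.3,3.85,0,0,0,30]]]}}

```text
t: 33.2
tcp_pos: [0.4845, 0.3215, 0.1221]
tool_rot: [0.707, 0.0, -0.707, 0.0]
force: [0.6, 0.3, -1.1]
finger_gap: 0.446
```

>>> {"fn": "carry_out", "kwargs": {"commands": [[[0,0,0,0,0,0,30],[0.5,0,0,0,0,0,30],[1,0,0,0,0,0,30],[1.4,0,0,0,0,0,30],[1.4,0,0,0,0,0,30]]]}}

```text
t: 33.7
tcp_pos: [0.4848, 0.3178, 0.0844]
tool_rot: [-0.706, 0.001, 0.709, -0.0]
force: [0.2, 0.2, -0.7]
finger_gap: 0.446
```

```bash
python3 - <<'E'
from h import *
snap("side","pics/s17.png");snap("top","pics/t17.png")
go([0.484,0.32,0.031])
b=cv2.imread("pics/s17.png")[180:360,130:300]
cv2.imwrite("pics/c17.png",cv2.resize(b,None,fx=3.2,fy=3.2,interpolation=cv2.INTER_CUBIC))
E
```

```text
t 33.8 tcp [0.4858 0.3186 0.086 ] F [ 0.78 -0.18 -2.23] gap 38.2 xax [-0.001 -0.001 -1.   ] jaw yaw -90.1 q6 1.96
shift [ 2.2  -0.06  0.07] turn [-0.    0.01 -0.01]
```

View pics/c17.png

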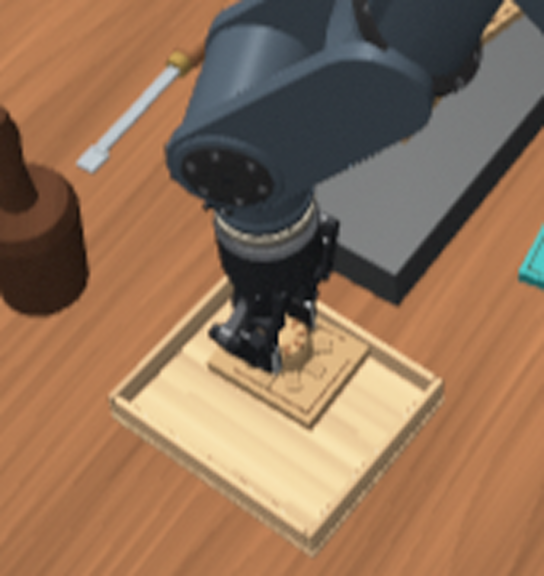

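The plaque is level above the tray, with its centre at the tray's measured centre. The offset in the picture comes from the height. Lowering.

>>> {"fn": "carry_out", "kwargs": {"commands": [[[0.7,0,0,0,0,0,30],[1.4,0,0,0,0,0,30],[2,0,0,0,0,0,30],[2.15,0,0,0,0,0,30],[2.18,0,0,0,0,0,30]]]}}

```text
t: 34.3
tcp_pos: [0.4855, 0.3194, 0.0323]
tool_rot: [-0.707, -0.0, 0.707, -0.0]
force: [0.3, -0.7, 0.9]
finger_gap: 0.445
```

>>> {"fn": "carry_out", "kwargs": {"commands": [[[0.03,0,0,0,0,0,30],[0.06,0,0,0,0,0,30],[0.08,0,0,0,0,0,30],[0.08,0,0,0,0,0,30],[0.08,0,0,0,0,0,30]]]}}

```text
t: 34.8
tcp_pos: [0.4856, 0.3195, 0.0321]
tool_rot: [0.707, 0.0, -0.707, 0.0]
force: [-2.9, -2.2, 9.1]
finger_gap: 0.448
```

Contact at 9 N. Ease off, open and withdraw.

>>> {"fn": "carry_out", "kwargs": {"commands": [[[-0.06,0,0,0,0,0,38],[-0.06,0,0,0,0,0,50],[-0.06,0,0,0,0,0,60],[-0.06,0,0,0,0,0,65],[-0.06,0,0,0,0,0,65]]]}}

```text
t: 35.3
tcp_pos: [0.4855, 0.3197, 0.0316]
tool_rot: [-0.707, -0.0, 0.707, -0.0]
force: [-0.9, -0.5, 0.2]
finger_gap: 0.762
```

>>> {"fn": "carry_out", "kwargs": {"commands": [[[-0.4,0,0,0,0,0,65],[-1.2,0,0,0,0,0,65],[-2.8,0,0,0,0,0,65],[-4.5,0,0,0,0,0,65],[-6,0,0,0,0,0,65]]]}}

```text
t: 35.8
tcp_pos: [0.4855, 0.3197, 0.1842]
tool_rot: [0.707, 0.0, -0.707, 0.0]
force: [-0.6, -0.3, 0.3]
finger_gap: 0.758
```

>>> {"fn": "carry_out", "kwargs": {"commands": [[[-0.2,-1,0.5,0,0,0,65],[-0.2,-2.5,0.8,0,0,0,65],[-0.2,-4,1,0,0,0,65],[-0.2,-5.5,1.2,0,0,0,65],[-0.2,-5.5,1.2,0,0,0,65]]]}}

```text
t: 36.3
tcp_pos: [0.4545, 0.4616, 0.1877]
tool_rot: [0.708, 0.003, -0.706, 0.001]
force: [-0.9, -0.8, 0.7]
finger_gap: 0.757
```

```bash
python3 - <<'E'
from find import *
st();d=snap("top","pics/t18.png");snap("side","pics/s18.png")
plaques(d,x0=232,x1=362,y0=145,y1=222,amin=300)
E
```

```text
t 36.3 tcp [0.4545 0.4616 0.1877] F [-0.94 -0.75  0.67] gap 64.7 xax [ 0.002  0.003 -1.   ] jaw yaw -89.7 q6 2.19
ctr px [324.7 184.6] xy [ 0.5764 -0.0866] long-axis yaw 167.2 L [0.102 0.081]
ctr px [280. 182.] xy [0.5809 0.0386] long-axis yaw 1.2 L [0.079 0.101]
```

View pics/t18.png

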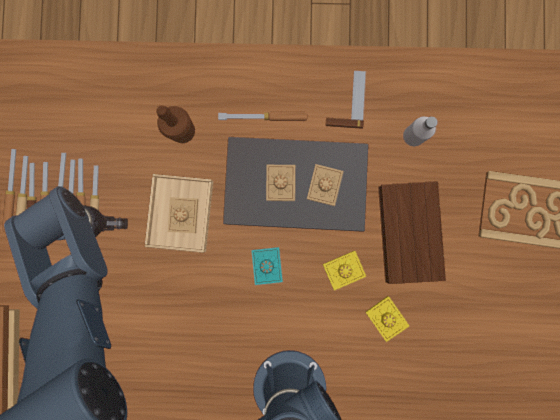

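View pics/s18.png

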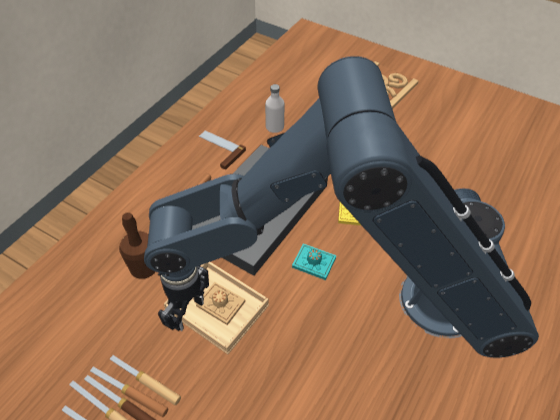

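The rocking plaque lies flat in the tray at (184,215). The two true ones are on the plate at (280,182) and (325,185), the look-alikes and bench tools are where they were, and the gripper is clear. I'll let the arm settle and hand in.

>>> {"fn": "carry_out", "kwargs": {"commands": [[[0,0,0,0,0,0,65],[0,0,0,0,0,0,65],[0,0,0,0,0,0,65],[0,0,0,0,0,0,65],[0,0,0,0,0,0,65]]]}}

```text
t: 36.9
tcp_pos: [0.4556, 0.4567, 0.1868]
tool_rot: [-0.707, 0.0, 0.707, 0.0]
force: [0.0, -0.1, 0.5]
finger_gap: 0.766
```

```bash
python3 -c "
from station import manip
print(manip.sign_off())"
```

```text
the job is handed in; nothing more can be done
None
```

The job is handed in at about 37 s. The plaque that rocks lies face up in the plywood tray, and the two true ones are flat, apart and face up on the granite plate.

- **Moves:** I laid both board plaques on the plate beside the first, pressed all three with the shut fingers, and moved the rocking one (laid at the +y end of the plate) to the tray.
- **How I found it:** Pressing the near -y corner of that plaque visibly tilted it, its opposite corner lifting. It tilted back when I let go. The other two stayed firm at all four corners and both ends, with the tip at about 0.064 m.
- **Checks that disagreed:**
  - My first presses, at the middle of each end, showed no rocking on any plaque. I think the broad fingertip jammed by friction.
  - On the corner that rocked, the measured tip height also stayed at 0.064 m, probably because the fingertip was resting on the neighbour's edge. The finding therefore rests on the side-view pictures, plus the other two being firm. I did not press that plaque's other three corners.
  - Most corner presses were 4–8 N, but several end presses and one corner press reached 8–14 N, firmer than I intended.
- **Final pictures:** The mallet, gouge, try square, glue bottle and coloured look-alikes look unmoved. One true plaque reads about 1 mm from where it was laid, within measuring error. The gripper was clear and touching nothing.

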